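# Press a glued marble rosette under the bench press

## Robot

A 6-joint arm with a two-finger parallel gripper is mounted at the origin on the work surface. World frame = base frame: x ahead of the robot, y to its left, z up, the work surface at z = 0. Lengths are in m, angles in degrees, forces in N, time in s.
With the tool pointing down it reaches from about 0.4 to 0.825 m from the base axis. Payload 7 kg.
Tool frame: the origin (TCP) lies at the centre of the arm's flange, where the gripper is bolted on; the fingertips stand 178 mm ahead of it and the grasp point (between the pads) lies 159 mm ahead of it; z points along the fingers, y is the line along which they close (so a half turn about z gives the same grasp; the last joint's range is limited). The gripper opens to 88 mm and grips with 3 to 60 N. Pads are 19 mm wide; open, the fingers measure 130 mm over their backs; the gripper's body (78 mm by 193 mm) begins 47 mm behind the grasp point.
Start: joints at [-48.81, 20.546, 0.682, 0, -70.136, -16.507], TCP at [0.282, -0.613, 0.405] pointing down, gripper open.
Joint ranges: [-176.03, 176.03], [-82.01, 121.73], [-58.28, 71.71], [-173.87, 95.51], [-174.79, -0.11], [-173.66, 173.66]. Speed limits (degrees/s): [136.94, 136.94, 172.46, 180, 180, 180].

## Interface

Orientations are given as [roll, pitch, yaw] about the fixed x, y, z axes, in that order (R = Rz(yaw) Ry(pitch) Rx(roll)).
In Python, from plant import telemetry, snapshot, workorder, nets gives the robot as it stands.
- The arm moves only by the shell command python3 -m creep 'ROWS'. ROWS is JSON, a list that holds one entry, the list of rows, each a list of 5 numbers: the shift along the tool's x, y, z normalised to -1 to 1, where 1 is 0.2 m, then the turn about the tool's z normalised to -1 to 1, where 1 is pi/2 rad, then the opening, from 0 (shut) to 1 (fully open). In form: [[[x, y, z, spin, hand], ...]]. A call has 1 to 8 rows; each row shifts and turns the commanded pose from where the row before left it, along the tool's axes as they then stand; what a row does not reach is not made up. A row lasts 1/12 s, in which the tool goes at most 41.7 mm and 7.16 degrees, less where a joint would pass 70% of its speed; a pose out of reach is approached as far as the arm can. A call with a number of a shift or a turn outside -1 to 1 is refused whole. A call with a gripper value outside its range is refused whole. The fingers move at their own pace and stop on an object; the grip force is fixed at half the most. Time passes only in rows, so rows that do not move let the fingers close. It gives the time, the measured TCP pose, the force, the opening and the grip force at its end, in the units of the state.
- telemetry.get_obs(): the state, without advancing time (a new reading comes with each control period).
- snapshot(name): name is "scene" or "top" or "wrist"; returns a dict with "frame" (420x560x3 uint8, red, green, blue), "fx", "fy", "cx", "cy" (pixels), "rvec" (rotation vector, rad) and "tvec" (3), from world to camera coordinates, as OpenCV has them; the wrist camera has in their place "mount" (4x4, takes a point from camera to tool coordinates, whose origin is the TCP and whose axes are the flange's). Camera axes: x right, y down, z forward; pixel columns grow to the right and rows downward; lengths in m; the calibration is good to about 2 mm. A picture is of the moment at which its call begins: read the wrist's pose just before it. There is no depth.
- workorder.close_job(): hands the job in; it is judged then, once.
Trained networks look in a picture, given as the dict that the camera call returned (one of the last four; its "shot" number tells which), for a name from the list of things; names that differ only in an ending like _2 or _b are one class to them, and where a whole thing is asked for, a point or a joint stands for the part that bears it (a point fixed in the world has none). Each returns a list of dicts, best first, with "confidence" (0 to 1); they miss things now and then, are a little off and sometimes report something else, mostly with a low value. They report only what shows in the picture. A call takes as long as a camera call. They do not tell look-alikes from the thing itself.
- nets.find_in(picture, query): "uv" ([column, row] in pixels, amid what is visible of it).
- nets.masks_of(picture, query): "region" (420x560 bool, what is visible of it) and "uv" ([column, row] in pixels, amid what is visible of it).
- nets.landmark_of(picture, query): "uv" ([column, row] in pixels: a listed point, or the origin of a listed thing).
The state is a dict: "clock": time; "joint_pos": joint angles; "qvel": joint speeds; "tau": joint torques, N m; "tool_pos": TCP position; "orientation": TCP orientation; "force": force on the tool from outside, world axes, zero at the start; "moment": the same for the moment, N m; "opening": finger opening in m; "gripper_force": force on a finger pad.
Only numpy, scipy, OpenCV 4.12 (cv2) and the standard library are available. Lean on these libraries where they do the work, as an engineer would, in place of code of your own. Each camera call takes 0.05 s, during which the arm holds its last target. There are 200 camera calls.

## Task

A freshly glued marble rosette waits in the steel pot of the small bench press, under a dust lid whose far edge is tucked beneath a lip: tip the lid up by its tab, draw it out and set it down flat on the cork mat, right way up, without dropping it. Then pull the press lever down until you feel the rubber foot bear on the rosette, press lightly (about 20 N at the foot) for a full second and more without cracking the marble, and ease the lever slowly back up until it is fully home. Leave the other things on the bench where they are.

Things in the scene. Friction and masses are not known exactly. Their poses are not given: they have to be found in the camera images.
- press: Fixed grey bench press. Its -x is its front (it looks to the robot's right), z up. Origin on the bench, straight below the common vertical axis of pot and ram. Base plate 180 mm wide, from 75 mm before the origin to 140 mm behind it, 20 mm high; a column behind the pot (+x) carries a head above it; the lever is on its +y side, towards the robot.
- press_head (a point): Middle of the lower front edge of the press's head, a box 100 mm wide (y +-50) and 100 mm high, 45 mm in front of the pot's axis, 200 mm above the bench. The head overhangs the pot, so an upright tool cannot reach the lid: come from the front with the tool leaning about 40 to 45 degrees.
- pot_mouth (a point): Centre of the mouth of the steel pot under the ram: 110 mm outside, 102 mm inside, 50 mm high, on a screw, 90 to 115 mm above the bench, case by case. At its far side (+x) a post carries a lip 40 mm wide that reaches 9 mm in over the lid's rim, 5 mm above the lid's top. In the pot lies the rosette: two marble discs, 80 mm across, 24 mm together, on packing of unknown height.
- lid: Loose round aluminium dust lid on the pot, 118 mm across, 110 to 225 g: a disc 6 mm thick over a plug 98 mm across and 5 mm deep that sits loosely in the mouth. Origin: centre of the plug's underside, z up; the top is 11 mm above it. Upright tab at its rim on its -x side (front). The far rim (+x) lies under the pot's lip; the foot hangs at least 34 mm above the lid.
- lid_tab (a point): Grip point in the lid's tab, 70 mm from the lid's axis (just outside the rim) and 29 mm above the lid's origin; axes as the lid. The tab is a flat upright plate 12 mm thick (y), 30 mm long (x), its lower edge 5 mm and its top 41 mm above the lid's origin.
- mat: Fixed cork mat 170 x 170 x 4 mm to the right of the press, where the lid goes. Origin: centre of its underside on the bench.
- lever (a joint): Lever angle, rad: 0 = home (up, on its stop, 0.6 rad above level), grows as it is pulled down, to 1.25. Sprung: at the grip about 3 N near home, rising steadily to 7 or 8 N at 1.1 rad; let go, it flies back. One radian lowers the foot 75 mm: the grip feels about half the foot's force. The rosette is met between 0.6 and 1.15 rad and must be felt for.
- lever_grip (a point): Middle of the lever's round wooden handle, 26 mm thick and 100 mm long, 155 mm from the hinge; free above and on both sides. The handle runs along the line from the hinge; it moves with the lever.
- lever_hinge (a point): The lever's hinge, on its axis, level with the handle's middle; the lever turns about the press's y axis (level). It lies 35 mm behind (press's +x) and 140 mm to the +y side of the press's origin, 240 mm up; the lever reaches to the front (press's -x) from it.
- foot: Rubber pressing foot, 50 mm across, at the ram's lower end; origin: centre of its underside, 155 mm above the bench with the lever home. Nearly stiff (about 12 N per mm). The marble cracks above 40 N; less than 10 N does not press the joint.
- mallet: Bystander: round carver's mallet standing on its head, 218 mm high, 80 mm across; origin under its centre.
- chisel_a: Bystander: steel chisel lying near the robot, before press and mat, 180 mm long, 14 mm thick, along its x; origin under its shank.
- chisel_b: Bystander: longer steel chisel lying to the right, 215 mm long, 14 mm thick; origin under its shank.
- offcut: Bystander: marble offcut 110 x 70 x 50 mm, left; origin under its centre.
- glue: Bystander: glue jar 60 mm across, 100 mm high, left; origin under its centre.
- brush: Bystander: dusting brush lying near the robot on the left, along its x.
- sandblock: Bystander: cork sanding block 100 x 60 x 35 mm, beyond the mat, right of the press; origin under its centre.
There are look-alikes about, which are no part of the job. Leave any purple look-alike of the lid alone.

How it is judged (in metres and radians):
On the way, in this order (a step that is already met when the one before it is completed fails the run):
1. the lid lies flat on the cork mat, right way up and let go (z of lid in the frame of mat between 0.001 and 0.008 m and angle between lid's own z axis and vertical below 0.08 rad and horizontal distance between lid and mat below 0.05 m and linear speed of lid below 0.03 m/s and contact force between the fingers and lid below 0.1 N), for 0.3 s.
2. the foot, drawn down by the lever, presses the rosette with at least 10 N for one second (contact force between foot and anything else above 10 N and value of joint lever above 0.5 rad and contact force between each of the fingers, lid and foot below 1 N), for 1 s.
At the end, for the whole second after the job is handed in: The lever is home (within 0.05 rad) and still, the foot presses on nothing, and the lid lies at rest and let go on the cork mat, flat (within 0.08 rad), right way up, its centre within 50 mm of the mat's (all of step 1 and value of joint lever below 0.05 rad and velocity of joint lever between -0.1 and 0.1 rad/s and contact force between foot and anything else below 1 N); the robot touches nothing.
It fails at once if the foot pressed with more than 40 N: the marble cracks (contact force between foot and anything else above 40 N).
It fails at once if the lever flew back (faster than 1.5 rad/s) (velocity of joint lever below -1.5 rad/s).
It fails at once if the lid was dropped (falling at over 0.7 m/s out of the fingers) (linear speed of lid above 0.7 m/s and contact force between the fingers and lid below 0.1 N).
It fails at once if a bystander was moved by more than 40 mm (distance of any of mallet, chisel_a, chisel_b, offcut, glue, brush, sandblock from where it was at the start of the episode above 0.04 m).
It also fails if it takes over 72 s, if anything falls off the work surface, if the arm or the gripper's body presses on something with over 40 N, if the wrist force passes 120 N, or if a joint passes its speed limit or range.

## Working session

There is one attempt and no reset: what is moved stays moved. The work goes in short steps, Python scripts to look and compute and a shell command to move; the robot and the scene stay as the last step left them, time stands still between calls to the robot, and variables do not carry over. Pictures are saved under pics/ and viewed, at most 10 in all, crops included, and the job is handed in when it is done.

```bash
ls; mkdir -p pics; cat > h.py <<'E'
import numpy as np, cv2
from scipy.spatial.transform import Rotation as Ro
from plant import telemetry, snapshot, workorder, nets
def cam(s,o=None):
    "R,t world->camera"
    if 'mount' in s:
        T=np.eye(4);T[:3,:3]=Ro.from_euler('xyz',o['orientation'],degrees=True).as_matrix();T[:3,3]=o['tool_pos']
        M=np.linalg.inv(T@np.array(s['mount']));return M[:3,:3],M[:3,3]
    return cv2.Rodrigues(np.array(s['rvec'],float))[0],np.array(s['tvec'],float).ravel()
def ray(s,uv,o=None):
    R,t=cam(s,o);d=R.T@np.array([(uv[0]-s['cx'])/s['fx'],(uv[1]-s['cy'])/s['fy'],1]);return -R.T@t,d/np.linalg.norm(d)
def onz(s,uv,z,o=None):
    c,d=ray(s,uv,o);return c+d*(z-c[2])/d[2]
def tri(rays):
    A=0;b=0
    for c,d in rays:
        P=np.eye(3)-np.outer(d,d);A=A+P;b=b+P@c
    return np.linalg.solve(A,b)
def proj(s,p,o=None):
    R,t=cam(s,o);q=R@np.asarray(p)+t;return np.array([s['fx']*q[0]/q[2]+s['cx'],s['fy']*q[1]/q[2]+s['cy']])
def save(s,n): cv2.imwrite('pics/'+n,cv2.cvtColor(s['frame'],cv2.COLOR_RGB2BGR))
E
python3 - <<'E'
from h import *
np.set_printoptions(precision=3,suppress=True)
print(telemetry.get_obs())
S={}
for n in('scene','top'):
    s=S[n]=snapshot(n);save(s,n+'1.png');print(n,ray(s,(280,210)))
    for q in ['press_head','pot_mouth','lid','lid_tab','mat','lever_grip','lever_hinge','press','foot','mallet','chisel_a','sandblock','glue','offcut','brush']:
        print(q,[(np.round(r['uv']).tolist(),round(r['confidence'],2)) for r in nets.landmark_of(s,q)[:3]])
E
```

```text
pics
{'clock': 0.0, 'joint_pos': array([-48.81 ,  20.591,   0.634,  -0.019, -70.135, -16.504]), 'qvel': array([ 0.006,  0.028, -0.021, -0.055,  0.021, -0.137]), 'tau': array([  0.002, -58.271,  29.305,   6.997,   0.007,  -0.   ]), 'tool_pos': array([ 0.282, -0.613,  0.404]), 'orientation': array([ 179.906,   -0.009, -155.321]), 'force': array([ 0.307, -1.135,  0.116]), 'moment': array([0.014, 0.004, 0.006]), 'gripper_force': 0.0, 'opening': 0.0879012953703333}
scene (array([ 1.232, -0.626,  1.387]), array([-0.502,  0.391, -0.772]))
press_head [([344.0, 247.0], 0.8)]
pot_mouth []
lid [([194.0, 257.0], 0.92), ([279.0, 229.0], 0.82), ([303.0, 161.0], 0.74)]
lid_tab [([331.0, 257.0], 0.7), ([303.0, 170.0], 0.69), ([285.0, 241.0], 0.64)]
mat [([234.0, 307.0], 0.71)]
lever_grip [([300.0, 190.0], 0.84)]
lever_hinge [([333.0, 191.0], 0.73), ([371.0, 192.0], 0.21)]
press [([348.0, 275.0], 0.7), ([353.0, 256.0], 0.45)]
foot []
mallet [([254.0, 372.0], 0.76)]
chisel_a [([251.0, 258.0], 0.85), ([154.0, 317.0], 0.84)]
sandblock [([302.0, 349.0], 0.95)]
glue [([415.0, 228.0], 0.59), ([347.0, 276.0], 0.57)]
offcut []
brush [([319.0, 194.0], 0.79)]
top (array([ 0.379, -0.037,  1.814]), array([ 0.081,  0.003, -0.997]))
press_head [([255.0, 163.0], 0.64), ([163.0, 230.0], 0.62)]
pot_mouth [([255.0, 163.0], 0.36)]
lid [([194.0, 302.0], 0.95), ([345.0, 266.0], 0.87), ([263.0, 248.0], 0.78)]
lid_tab [([270.0, 235.0], 0.92), ([200.0, 289.0], 0.89), ([365.0, 273.0], 0.87)]
mat [([339.0, 207.0], 0.84), ([166.0, 235.0], 0.42)]
lever_grip [([271.0, 205.0], 0.63)]
lever_hinge [([232.0, 207.0], 0.96)]
press [([247.0, 173.0], 0.56)]
foot [([246.0, 173.0], 0.71), ([231.0, 206.0], 0.61)]
mallet [([359.0, 151.0], 0.93), ([257.0, 161.0], 0.73)]
chisel_a [([304.0, 238.0], 0.68), ([399.0, 238.0], 0.68)]
sandblock [([322.0, 147.0], 0.71)]
glue [([243.0, 165.0], 0.6)]
offcut [([162.0, 230.0], 0.75), ([256.0, 164.0], 0.44)]
brush [([205.0, 262.0], 0.63)]
```

View pics/scene1.png

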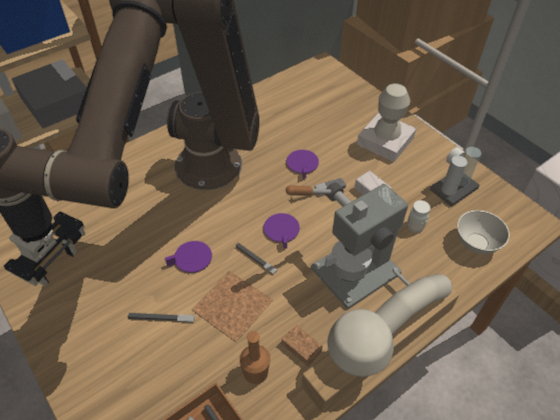

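View pics/top1.png

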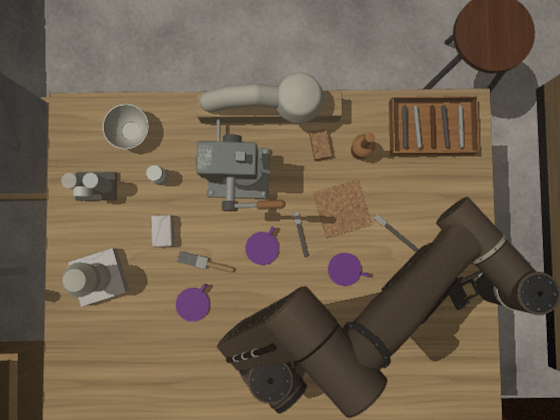

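```bash
python3 - <<'E'
from h import *
np.set_printoptions(precision=3,suppress=True)
a=snapshot('scene');b=snapshot('top')
print('hinge tri',tri([ray(a,(333,191)),ray(b,(232,207))]),onz(a,(333,191),.24),onz(b,(232,207),.24))
print('grip tri',tri([ray(a,(300,190)),ray(b,(271,205))]))
print('head',onz(a,(344,247),.2),onz(b,(255,163),.2), tri([ray(a,(344,247)),ray(b,(255,163))]))
print('mat',onz(a,(234,307),0),onz(b,(339,207),0))
for uv in [(331,257)]: print('tab',onz(a,uv,.125),onz(a,uv,.14))
for n,uv in dict(mallet=(359,151),sand=(322,147),c_a=(304,238),c_b=(399,238),lookalike1=(263,248),lk2=(345,266)).items(): print(n,onz(b,uv,0))
A=cv2.resize(a['frame'][160:310,260:440],None,fx=3,fy=3,interpolation=3)
B=cv2.resize(b['frame'][110:230,180:300],None,fx=3.75,fy=3.75,interpolation=3)
A=np.hstack([A[:,:, ::-1][:450],B[:,:,::-1]])
A=cv2.resize(A,None,fx=.8,fy=.8);print(A.shape)
cv2.imwrite('pics/crop1.png',A)
E
```

```text
hinge tri [0.52  0.118 0.238] [0.522 0.119 0.24 ] [0.518 0.116 0.24 ]
grip tri [ 0.517 -0.005  0.323]
head [0.67  0.035 0.2  ] [0.662 0.046 0.2  ] [0.663 0.045 0.184]
mat [ 0.541 -0.256 -0.   ] [ 0.535 -0.243  0.   ]
tab [0.638 0.023 0.125] [0.645 0.015 0.14 ]
mallet [ 0.737 -0.318  0.   ]
sand [ 0.753 -0.185  0.   ]
c_a [ 0.426 -0.116  0.   ]
c_b [ 0.422 -0.454  0.   ]
lookalike1 [0.392 0.03  0.   ]
lk2 [ 0.325 -0.26   0.   ]
(360, 792, 3)
```

View pics/crop1.png

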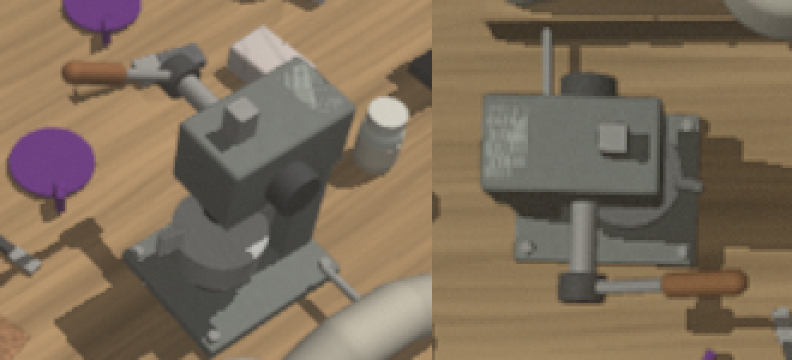

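```bash
python3 -m creep '[[[0,0,0,-0.079,1],[0,0,0,-0.079,1],[0,0,0,-0.079,1],[0,0,0,-0.079,1],[0,0,0,-0.079,1],[0,0,0,-0.079,1],[0,0,0,-0.079,1],[0,0,0,-0.079,1]]]'; python3 -m creep '[[[0,0,0,-0.079,1],[-0.14,-0.13,0,0,1],[-0.14,-0.13,0,0,1],[-0.14,-0.13,0,0,1],[-0.14,-0.13,0,0,1],[-0.14,-0.13,0,0,1],[-0.14,-0.13,0,0,1],[-0.14,-0.13,0,0,1]]]'; python3 -c "
from h import *
print(snapshot('wrist')['mount'])"
```

```text
clock: 2.37
tool_pos: [0.2819, -0.6133, 0.4046]
orientation: [180.0, -0.0, -98.1]
force: [-0.8, 0.5, -0.1]
opening: 0.0873
gripper_force: 0.0
clock: 3.03
tool_pos: [0.4693, -0.4201, 0.405]
orientation: [-180.0, -0.0, -91.3]
force: [0.5, -1.1, -0.3]
opening: 0.0879
gripper_force: 0.0
[[-1.08695974e-03 -9.61946400e-01 -2.73236057e-01  7.48880308e-02]
 [ 9.99999230e-01 -8.81947937e-04 -8.73136073e-04 -5.40637432e-04]
 [ 5.98930125e-04 -2.73236796e-01  9.61946617e-01  1.96727316e-02]
 [ 0.00000000e+00  0.00000000e+00  0.00000000e+00  1.00000000e+00]]
```

```bash
python3 -m creep '[[[-0.17,-0.116,0,0,1],[-0.17,-0.116,0,0,1],[-0.17,-0.116,0,0,1],[-0.17,-0.116,0,0,1],[-0.17,-0.116,0,0,1],[-0.17,-0.116,0,0,1],[-0.17,-0.116,0,0,1],[-0.17,-0.116,0,0,1]]]'; python3 -m creep '[[[0,0,0,0,1],[0,0,0,0,1],[0,0,0,0,1]]]'; python3 - <<'E'
from h import *
np.set_printoptions(precision=4,suppress=True)
o=telemetry.get_obs();s=snapshot('wrist');save(s,'w1.png')
print(o['tool_pos'],o['orientation'])
for q in ['press_head','pot_mouth','lid','lid_tab','lever_grip','lever_hinge','press','foot']:
    print(q,[(np.round(r['uv'],1).tolist(),round(r['confidence'],2)) for r in nets.landmark_of(s,q)[:3]])
E
```

```text
clock: 3.75
tool_pos: [0.661, -0.1521, 0.4049]
orientation: [-180.0, -0.0, -91.3]
force: [1.6, -1.1, 0.6]
opening: 0.088
gripper_force: 0.0
clock: 4.0
tool_pos: [0.6602, -0.1537, 0.4043]
orientation: [180.0, -0.0, -91.3]
force: [-0.3, 0.5, -0.8]
opening: 0.0873
gripper_force: 0.0
[ 0.6602 -0.1537  0.4043] [179.9626  -0.0046 -91.2762]
press_head []
pot_mouth []
lid []
lid_tab []
lever_grip []
lever_hinge []
press [([285.1, 333.0], 0.56)]
foot []
```

View pics/w1.png

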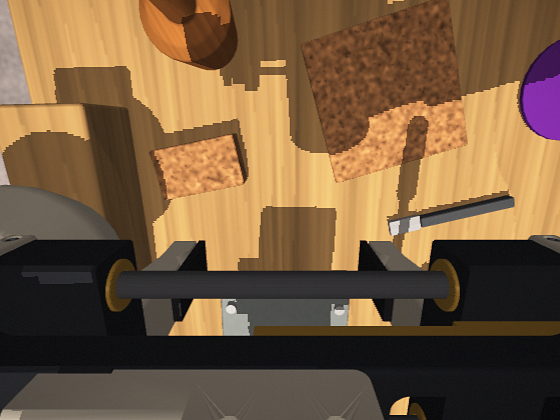

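```bash
python3 -m creep '[[[0,0,-0.2,0,1],[0,0,-0.2,0,1],[0,0,-0.2,0,1],[0,0,-0.2,0,1],[-0.19,0,0,0,1],[-0.19,0,0,0,1],[-0.19,0,0,0,1],[-0.19,0,0,0,1]]]'; python3 -m creep '[[[-0.19,0,0,0,1],[-0.19,0,0,0,1],[0,0,0,0,1],[0,0,0,0,1],[0,0,0,0,1]]]'; python3 - <<'E'
from h import *
np.set_printoptions(precision=4,suppress=True)
o=telemetry.get_obs();s=snapshot('wrist');save(s,'w2.png')
print(o['tool_pos'],o['orientation'],s['fx'],s['cx'],s['cy'])
for q in ['press_head','pot_mouth','lid','lid_tab','lever_grip','lever_hinge','press','foot','mat']:
    print(q,[(np.round(r['uv'],1).tolist(),round(r['confidence'],2)) for r in nets.landmark_of(s,q)[:3]])
E
```

```text
clock: 5.12
tool_pos: [0.6633, -0.001, 0.5651]
orientation: [-180.0, 0.0, -91.4]
force: [0.6, -0.1, -0.2]
opening: 0.0876
gripper_force: 0.0
clock: 5.53
tool_pos: [0.6654, 0.074, 0.5647]
orientation: [180.0, -0.0, -91.3]
force: [-0.3, -0.5, 0.0]
opening: 0.0877
gripper_force: 0.0
[0.6654 0.074  0.5647] [179.9967  -0.0145 -91.2902] 298.8141354103739 282.131904102261 207.48275764719668
press_head [([287.0, 156.3], 0.9)]
pot_mouth []
lid [([435.6, 141.1], 0.93), ([413.5, 232.8], 0.48)]
lid_tab [([407.6, 115.2], 0.73), ([294.2, 133.5], 0.63)]
lever_grip [([493.2, 108.2], 0.94)]
lever_hinge [([412.2, 234.7], 0.72)]
press []
foot []
mat [([448.6, 242.0], 0.37)]
```

View pics/w2.png

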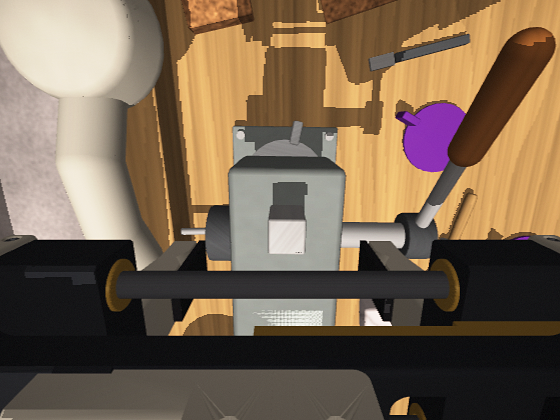

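```bash
python3 - <<'E'
from h import *
np.set_printoptions(precision=4,suppress=True)
o=telemetry.get_obs();s=snapshot('wrist');a=snapshot('scene');b=snapshot('top')
print('head',onz(s,(287,156.3),.2,o))
W=ray(s,(294.2,133.5),o)
print('tab tri w+scene',tri([W,ray(a,(331,257))]),[onz(s,(294.2,133.5),z,o) for z in(.115,.14)])
print('hinge',onz(s,(412.2,234.7),.24,o),tri([ray(s,(412.2,234.7),o),ray(a,(333,191)),ray(b,(232,207))]))
print('grip',tri([ray(s,(493.2,108.2),o),ray(a,(300,190)),ray(b,(271,205))]),tri([ray(s,(493.2,108.2),o),ray(a,(300,190))]))
for p,n,z in [((230,0),'headL',.2)]:pass
A=cv2.resize(s['frame'][100:190,220:350],None,fx=6,fy=6,interpolation=2)[:,:,::-1]
cv2.imwrite('pics/crop2.png',A)
for m in nets.masks_of(s,'lid_tab')[:2]:
    ys,xs=np.nonzero(m['region']);print(m['confidence'],m['uv'],xs.min(),xs.max(),ys.min(),ys.max(),m['region'].sum())
for m in nets.masks_of(a,'lid')[:5]:
    ys,xs=np.nonzero(m['region']);print(m['confidence'],m['uv'],xs.min(),xs.max(),ys.min(),ys.max())
E
```

```text
head [0.6598 0.0359 0.2   ]
tab tri w+scene [0.6488 0.0123 0.1467] [array([0.648 , 0.0137, 0.115 ]), array([0.649 , 0.0129, 0.14  ])]
hinge [0.5258 0.1196 0.24  ] [0.5208 0.1197 0.2361]
grip [ 0.5168 -0.0058  0.3249] [ 0.5217 -0.0072  0.331 ]
0.69 [431.0, 132.4] 397 465 103 170 3119
0.67 [290.3, 150.2] 255 315 121 156 992
0.77 [283.9, 228.5] 264 299 214 248
0.77 [191.1, 260.1] 166 211 242 272
0.73 [346.4, 260.9] 325 371 242 272
0.62 [299.4, 160.0] 287 319 149 179
```

View pics/crop2.png

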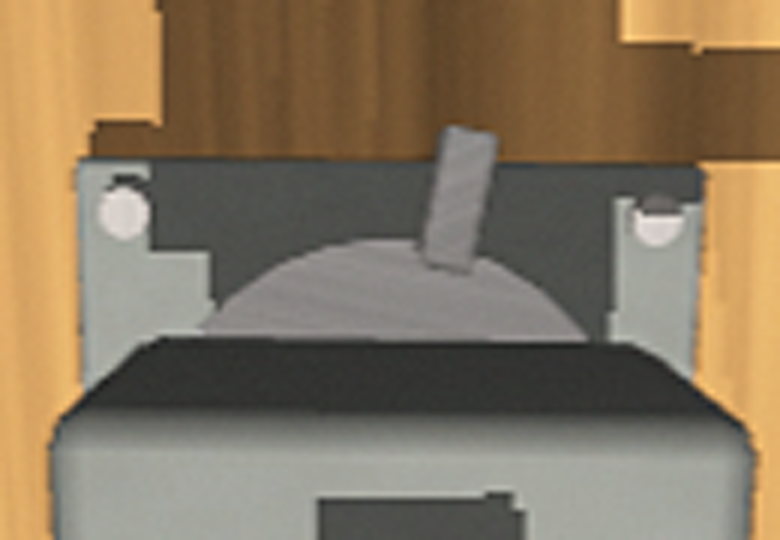

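```bash
cat > fit.py <<'E'
from h import *
from scipy.optimize import least_squares
np.set_printoptions(precision=4,suppress=True)
o=telemetry.get_obs();s=snapshot('wrist');a=snapshot('scene');b=snapshot('top')
c=lambda p:(p[0]/6+220-.4,p[1]/6+100-.4)
arc=[c(p) for p in[(205,325),(240,296),(300,260),(350,242),(400,239),(500,258),(550,295),(588,337)]]
def f(p,full=False):
    x,y,w,h,l=p; R=np.array([[np.cos(w),-np.sin(w)],[np.sin(w),np.cos(w)]]);L=np.array([[np.cos(l),-np.sin(l)],[np.sin(l),np.cos(l)]])
    P=lambda q:np.r_[np.array([x,y])+R@np.array(q[:2]),q[2]]
    T=lambda q:np.r_[np.array([x,y])+L@np.array(q[:2]),q[2]+h-.005]
    r=[]
    for q,uv in [((-.075,-.09,.02),(78,158)),((-.075,.09,.02),(705,167)),((-.045,-.05,.2),(150,338)),((-.045,.05,.2),(640,343))]:
        r.append(('w',proj(s,P(q),o)-c(uv)))
    for q,uv in [((-.085,-.006,.041),(447,126)),((-.085,.006,.041),(497,135)),((-.055,.006,.041),(470,270)),((-.055,-.006,.041),(425,262))]:
        r.append(('tab',proj(s,T(q),o)-c(uv)))
    for uv in arc:
        w3=onz(s,uv,h+.004,o);r.append(('arc',np.array([(np.hypot(*(w3[:2]-[x,y]))-.059)*750,0])))
    for q,uv in [((-.075,.09,.02),(310.8,266.3)),((-.075,-.09,.02),(348.8,306.7)),((-.045,.05,.2),(333.3,234.2)),((-.045,-.05,.2),(355,251.7)),((.035,.14,.24),(333,191))]:
        r.append(('sc',(proj(a,P(q))-uv)*.7))
    r.append(('sctab',proj(a,T((-.07,0,.029)))-(331,257)))
    r.append(('tophinge',(proj(b,P((.035,.14,.24)))-(232,207))*.7))
    if full: return r
    return np.concatenate([v for _,v in r])
q=least_squares(f,[.659,.08,1.54,.105,1.37],loss='soft_l1')
x,y,w,h,l=q.x
print(q.x,np.degrees(w),np.degrees(l))
for n,v in f(q.x,1):print(n,np.round(v,1),end=';')
print('\ntab',x-.07*np.cos(l),y-.07*np.sin(l),'cost',q.cost)
for hh in(.09,.1,.11,.115,.12):
    print(hh,least_squares(lambda p:f([p[0],p[1],p[2],hh,p[3]]),[.659,.08,1.54,1.37],loss='soft_l1').cost)
E
python3 fit.py
```

```text
[0.6622 0.0808 1.5437 0.117  1.3537] 88.44493568429353 77.5605719149434
w [-0.8  0.6];w [ 0.8 -0.6];w [-2.3 -0.2];w [ 3.4 -0.7];tab [-0.3 -0.4];tab [ 0.7 -0. ];tab [0.3 1.3];tab [-1.3  0.8];arc [0.2 0. ];arc [-0.4  0. ];arc [-0.3  0. ];arc [0.3 0. ];arc [0.2 0. ];arc [0.9 0. ];arc [0. 0.];arc [-0.4  0. ];sc [-0.5 -1.5];sc [-0.4 -0.3];sc [-1.9 -1. ];sc [-0.6  3.6];sc [0.3 0.1];sctab [-0.3  0.7];tophinge [-0.8 -1.2];
tab 0.6470857096045559 0.012491072269823447 cost 14.316931584881912
0.09 18.33946578234938
0.1 16.176306609441284
0.11 14.734167106735985
0.115 14.360755193069902
0.12 14.447277494012978
```

```bash
python3 - <<'E'
from h import *
np.set_printoptions(precision=3,suppress=True)
o=telemetry.get_obs();print(o['joint_pos'],o['tool_pos'])
a=snapshot('scene');save(a,'scene2.png')
for z in (.405,.45,.5,.55,.6): print(z,proj(a,(.282,-.613,z)))
for z in (.565,.65,.7,.75): print(z,proj(a,(.665,.074,z)))
E
```

```text
[ 22.995  17.211  16.114  -0.    -88.905 -24.317] [0.665 0.074 0.565]
0.405 [ 33.52 224.69]
0.45 [ 26.479 212.46 ]
0.5 [ 18.159 198.009]
0.55 [  9.265 182.561]
0.6 [ -0.265 166.008]
0.565 [371.911 141.917]
0.65 [377.553 112.336]
0.7 [381.193  93.253]
0.75 [385.103  72.754]
```

View pics/scene2.png

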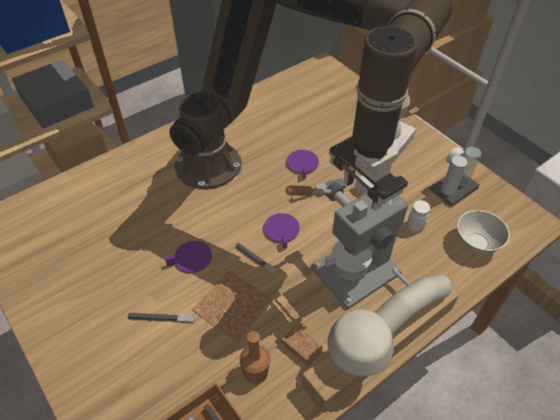

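```bash
python3 -m creep '[[[0.16,0.02,0,0,1],[0.16,0,0,0,1],[0.155,0,0,0,1],[0,0,0.1,0,1],[0,0,0.2,0,1],[0,0,0.2,0,1],[0,0,0.2,0,1],[0,0,0.2,0,1]]]'; python3 -m creep '[[[0,0,0.2,0,1],[0,0,0.1,0,1],[0,0,0,0,1],[0,0,0,0,1],[0,0,0,0,1]]]';python3 - <<'E'
from h import *
o=telemetry.get_obs();print(o['tool_pos'],o['orientation'],o['force'])
for n in('scene','top'):
  s=snapshot(n)
  print(n,[(np.round(r['uv'],1).tolist(),round(r['confidence'],2)) for r in nets.landmark_of(s,'lid_tab')[:4]])
E
```

```text
clock: 7.15
tool_pos: [0.6588, -0.0211, 0.3834]
orientation: [-179.9, 0.0, -91.3]
force: [1.0, 0.6, -0.6]
opening: 0.0876
gripper_force: 0.0
clock: 7.57
tool_pos: [0.6602, -0.0208, 0.3268]
orientation: [-179.8, -0.0, -91.3]
force: [0.6, -0.6, 1.0]
opening: 0.0874
gripper_force: 0.0
[ 0.66020836 -0.0207555   0.32679101] [-1.79836807e+02 -6.54075963e-04 -9.12941098e+01] [ 0.56755434 -0.63432992  0.99662104]
scene [([172.9, 259.1], 0.88), ([284.4, 236.6], 0.86), ([301.8, 170.0], 0.68), ([333.3, 257.3], 0.54)]
top [([203.7, 289.4], 0.95), ([263.7, 170.7], 0.76), ([267.0, 231.1], 0.76), ([364.2, 274.6], 0.65)]
```

```bash
python3 -m creep '[[[0,0,0.06,0,1],[0,0,0.05,0,1],[-0.02,0,0,0,1],[-0.02,0,0,0,1],[-0.015,0,0,0,1],[0,0,0,0,1],[0,0,0,0,1]]]'; python3 -m creep '[[[-0.01,0,0,0,1],[-0.008,0,0,0,1],[0,0,0,0,1],[0,0,0,0,1],[0,0,0,0,1]]]'; python3 - <<'E'
from h import *
o=telemetry.get_obs();print(o['tool_pos'],o['force'])
s=snapshot('wrist');save(s,'w3.png')
E
```

```text
clock: 8.35
tool_pos: [0.6597, -0.0095, 0.303]
orientation: [-180.0, 0.0, -91.3]
force: [-0.3, -0.9, -0.2]
opening: 0.0875
gripper_force: 0.0
clock: 8.77
tool_pos: [0.6596, -0.0063, 0.3027]
orientation: [-180.0, 0.0, -91.3]
force: [-0.0, -1.1, -0.3]
opening: 0.0873
gripper_force: 0.0
[ 0.65961854 -0.00633435  0.30272626] [-0.00988535 -1.10375775 -0.27098635]
```

View pics/w3.png

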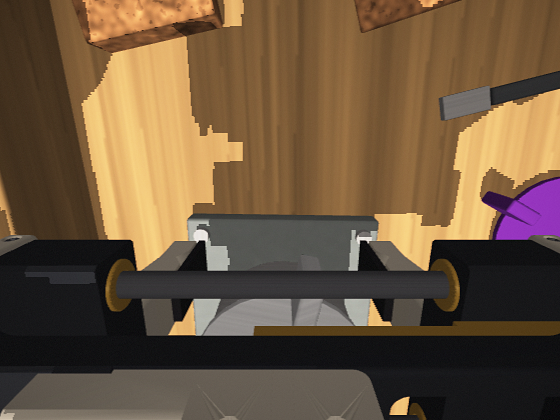

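```bash
python3 -m creep '[[[-0.01,0,0,0,1],[0,0,0,0,1],[0,0,0,0,1]]]'; python3 -m creep '[[[-0.01,0,0,0,1],[0,0,0,0,1],[0,0,0,0,1]]]'; python3 -m creep '[[[-0.01,0,0,0,1],[0,0,0,0,1],[0,0,0,0,1]]]'
```

```text
clock: 9.07
tool_pos: [0.6597, -0.0042, 0.3027]
orientation: [180.0, -0.0, -91.3]
force: [0.1, -0.1, -0.5]
opening: 0.0876
gripper_force: 0.0
clock: 9.32
tool_pos: [0.6596, -0.0033, 0.3027]
orientation: [180.0, -0.1, -91.4]
force: [1.4, -6.5, 0.4]
opening: 0.0875
gripper_force: 0.0
clock: 9.57
tool_pos: [0.6595, -0.003, 0.3028]
orientation: [179.9, -0.1, -91.5]
force: [2.1, -15.8, 0.7]
opening: 0.0873
gripper_force: 0.0
```

```bash
python3 -m creep '[[[0.015,0,0,0,1],[0,0,0,0,1],[0,0,0,0,1],[0,0,0,0,0.6],[0,0,0,0,0.4],[0,0,0,0,0.3],[0,0,0,0,0.2],[0,0,0,0,0.2]]]'; python3 -m creep '[[[0,0,0,0,0],[0,0,0,0,0],[0,0,0,0,0],[0,0,0,0,0],[0,0,0,0,0],[0,0,0,0,0],[0,0,0,0,0],[0,0,0,0,0]]]';python3 -c "
from h import *
s=snapshot('wrist');save(s,'w4.png')"
```

```text
clock: 10.23
tool_pos: [0.6597, -0.0034, 0.3027]
orientation: [180.0, -0.0, -91.3]
force: [0.3, -5.4, 0.2]
opening: 0.0596
gripper_force: 0.0
clock: 10.9
tool_pos: [0.6597, -0.0034, 0.3027]
orientation: [180.0, -0.0, -91.3]
force: [0.1, -6.0, -0.1]
opening: 0.0114
gripper_force: 30.0
```

View pics/w4.png

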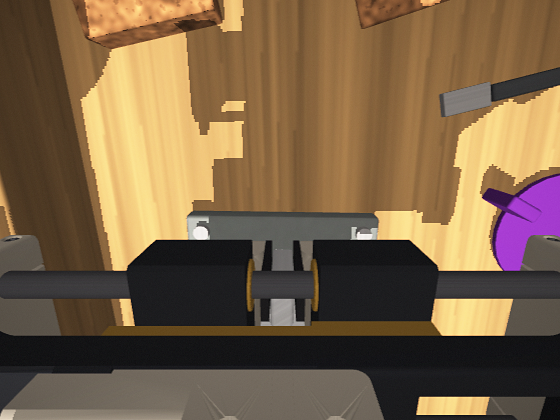

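```bash
python3 -m creep '[[[0.005,0,-0.01,0,0],[0,0,-0.01,0,0],[0,0,-0.01,0,0],[0,0,0,0,0],[0,0,0,0,0]]]'; python3 -m creep '[[[0,0,-0.01,0,0],[0,0,-0.01,0,0],[0,0,0,0,0],[0,0,0,0,0]]]'; python3 -c "
from h import *
s=snapshot('scene')
c=s['frame'][220:320,280:420];t=telemetry.get_obs();print(t['force'],t['moment'])
cv2.imwrite('pics/s4.png',cv2.resize(c,None,fx=5,fy=5,interpolation=2)[:,:,::-1])"
```

```text
clock: 11.37
tool_pos: [0.6596, -0.0039, 0.3086]
orientation: [180.0, 0.0, -91.3]
force: [-1.6, 0.6, -2.1]
opening: 0.012
gripper_force: 29.9
clock: 11.7
tool_pos: [0.6597, -0.0042, 0.3128]
orientation: [-180.0, 0.0, -91.3]
force: [0.5, 0.9, -2.7]
opening: 0.0118
gripper_force: 30.0
[ 0.37707387 -0.04451062 -2.81910667] [-0.07589537  0.01833462 -0.02565189]
```

View pics/s4.png

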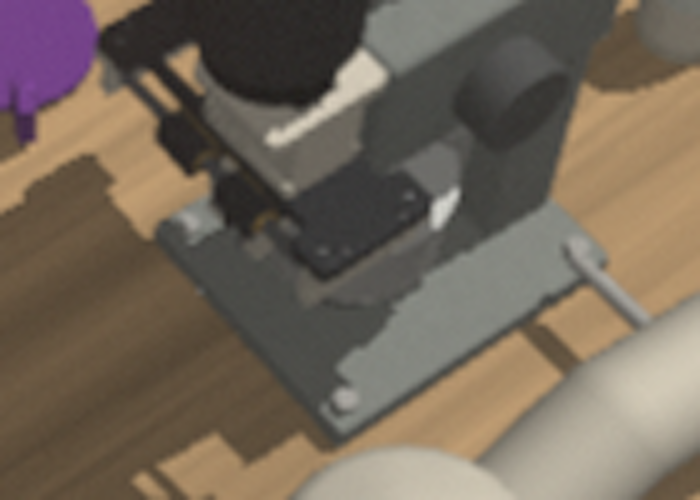

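```bash
python3 -m creep '[[[0.01,0,0,0,0],[0.01,0,0,0,0],[0.01,0,0,0,0],[0,0,0,0,0]]]'; python3 -m creep '[[[0.015,0,0,0,0],[0.015,0,0,0,0],[0.015,0,0,0,0],[0,0,0,0,0]]]'
```

```text
clock: 12.08
tool_pos: [0.6595, -0.0108, 0.3127]
orientation: [180.0, -0.0, -91.3]
force: [0.1, -0.3, -2.1]
opening: 0.0116
gripper_force: 30.0
clock: 12.42
tool_pos: [0.6593, -0.0199, 0.3127]
orientation: [-180.0, -0.0, -91.4]
force: [0.3, -0.9, -1.5]
opening: 0.0117
gripper_force: 30.0
```

```bash
python3 -m creep '[[[0.02,0,0,0,0],[0.02,0,-0.02,0,0],[0.02,0,-0.02,0,0],[0.03,0,-0.02,0,0],[0.05,0,0,0,0],[0.05,0,0,0,0],[0,0,0,0,0]]]'; python3 -m creep '[[[0.06,0,0,0,0],[0.08,0,0,0,0],[0.08,0,0,0,0],[0.08,0,0,0,0],[0.08,0,0,0,0],[0.08,0,0,0,0],[0,0,0,0,0],[0,0,0,0,0]]]'; python3 - <<'E'
from h import *
o=telemetry.get_obs();print(o['tool_pos'],o['force'],o['moment'])
for n in('scene','top','wrist'):
  s=snapshot(n)
  for q in('lid','lid_tab','mat'):
    print(n,q,[(np.round(r['uv'],1).tolist(),round(r['confidence'],2)) for r in nets.landmark_of(s,q)[:5]])
E
```

```text
clock: 13.0
tool_pos: [0.6582, -0.0594, 0.3247]
orientation: [180.0, -0.0, -91.4]
force: [-0.6, -0.2, -1.1]
opening: 0.0118
gripper_force: 30.0
clock: 13.67
tool_pos: [0.6561, -0.1511, 0.3245]
orientation: [180.0, -0.0, -91.5]
force: [0.4, -0.7, -2.3]
opening: 0.0118
gripper_force: 30.0
[ 0.65608891 -0.15111306  0.3244571 ] [ 0.44297082 -0.74029547 -2.30801819] [-0.07808119  0.06302367 -0.01235794]
scene lid [([193.6, 257.6], 0.92), ([300.1, 159.5], 0.85), ([309.8, 280.4], 0.6), ([282.1, 227.7], 0.43)]
scene lid_tab [([169.4, 257.9], 0.77), ([301.5, 170.0], 0.71)]
scene mat [([231.7, 304.9], 0.69)]
top lid [([192.6, 303.0], 0.77), ([286.9, 166.5], 0.68)]
top lid_tab [([311.6, 164.6], 0.85), ([362.7, 275.3], 0.69), ([197.5, 289.0], 0.63), ([163.3, 232.6], 0.35)]
top mat [([342.9, 205.4], 0.77), ([268.9, 206.8], 0.6)]
wrist lid [([504.1, 337.9], 0.77)]
wrist lid_tab [([280.6, 290.8], 0.92), ([468.6, 328.3], 0.82)]
wrist mat [([411.1, 82.7], 0.69)]
```

```bash
python3 - <<'E'
from h import *
np.set_printoptions(precision=4,suppress=True)
o=telemetry.get_obs();a=snapshot('scene');b=snapshot('top');w=snapshot('wrist')
print('lid',tri([ray(a,(309.8,280.4)),ray(b,(286.9,166.5))]),'tab top@.15',onz(b,(311.6,164.6),.15))
for s in(a,b,w):
    for m in nets.masks_of(s,'mat')[:2]:
        reg=m['region'].astype(np.uint8);c,_=cv2.findContours(reg,0,2);c=max(c,key=cv2.contourArea)
        P=np.array([onz(s,p,.004,o)[:2] for p in c[:,0].astype(float)]).astype(np.float32)
        print(round(m['confidence'],2),cv2.minAreaRect(P),onz(s,m['uv'],.004,o))
print('mat pts',onz(a,(231.7,304.9),0),onz(b,(342.9,205.4),0),onz(w,(411,82.7),0,o))
for m in nets.masks_of(a,'lid')[:6]:
    ys,xs=np.nonzero(m['region']);print(round(m['confidence'],2),m['uv'],xs.min(),xs.max(),ys.min(),ys.max())
# expected projections for level lid and drooped 30deg
T=o['tool_pos']
for dr in(0,.3,.6,1.0):
    # pivot at grip (lid frame r=.083,z~.036) -> centre relative
    v=np.array([.083,-.035]);v=np.array([v[0]*np.cos(dr)+v[1]*np.sin(dr),-v[0]*np.sin(dr)+v[1]*np.cos(dr)])
    p=[T[0]+.002,T[1]+v[0],T[2]-.159+v[1]];print(dr,p,proj(a,p),proj(b,p))
E
```

```text
lid [ 0.6599 -0.0628  0.1112] tab top@.15 [ 0.6634 -0.1377  0.15  ]
0.72 ((0.6096159219741821, 0.02204035222530365), (0.07242058217525482, 0.11219026893377304), 89.49785614013672) [0.6101 0.0262 0.004 ]
0.59 ((0.5349313616752625, -0.25680428743362427), (0.1680189073085785, 0.168465256690979), 14.605293273925781) [ 0.5421 -0.2561  0.004 ]
0.91 ((0.5282219052314758, -0.25397083163261414), (0.1695994734764099, 0.1693745106458664), 15.42754077911377) [ 0.5244 -0.2519  0.004 ]
0.83 ((0.5325419902801514, -0.25611841678619385), (0.16940435767173767, 0.16966845095157623), 15.567736625671387) [ 0.5367 -0.2581  0.004 ]
0.25 ((0.7682210803031921, -0.17548123002052307), (0.11873569339513779, 0.06657619774341583), 10.338869094848633) [ 0.7686 -0.1764  0.004 ]
mat pts [ 0.5314 -0.2576  0.    ] [ 0.5408 -0.2566  0.    ] [ 0.5323 -0.2574 -0.    ]
0.9 [191.9, 257.7] 165 211 241 272
0.74 [319.7, 274.0] 308 333 259 293
0.6 [297.7, 156.1] 287 315 150 163
0.27 [368.4, 182.0] 355 384 172 196
0.18 [417.1, 217.3] 407 431 201 231
0 [np.float64(0.6583372814323429), np.float64(-0.0660133255485821), np.float64(0.13067373348381045)] [311.6332 276.6807] [289.7609 167.3142]
0.3 [np.float64(0.6583372814323429), np.float64(-0.08006360418430368), np.float64(0.10770877921152305)] [307.3357 283.6835] [293.8165 168.3924]
0.6 [np.float64(0.6583372814323429), np.float64(-0.10027295607990502), np.float64(0.08992166167018377)] [301.4797 290.7656] [299.6176 169.1808]
1.0 [np.float64(0.6583372814323429), np.float64(-0.13361971862980287), np.float64(0.07692106103937016)] [292.0557 299.4071] [309.1864 169.6932]
```

```bash
python3 -m creep '[[[0,0.05,0,0,0],[0,0.1,0,0,0],[0,0.12,0,0,0],[0,0.12,0,0,0],[0,0.12,0,0,0],[0.05,0.095,0,0,0],[0.1,0,0,0,0],[0.1,0,0,0,0]]]';python3 -m creep '[[[0.12,0,0,0,0],[0.12,0,0,0,0],[0.12,0,0,0,0],[0.12,0,0,0,0],[0.1,0,0,0,0],[0.1,0,0,0,0],[0.05,0,0,0,0],[0,0,0,0,0]]]';python3 -m creep '[[[0,0,0.1,0,0],[0,0,0.1,0,0],[0,0,0.1,0,0],[0,0,0,0,0],[0,0,0,0,0]]]'; python3 - <<'E'
from h import *
np.set_printoptions(precision=4,suppress=True)
o=telemetry.get_obs();print(o['tool_pos'],o['force'],o['moment'])
a=snapshot('scene');b=snapshot('top')
for s in(a,b):
    print([(np.round(r['uv'],1).tolist(),round(r['confidence'],2)) for r in nets.landmark_of(s,'lid')[:5]])
for z in (.05,.06,.07): print(proj(a,(.53,-.2565,z)),proj(b,(.53,-.2565,z)))
E
```

```text
clock: 15.28
tool_pos: [0.5326, -0.1965, 0.3255]
orientation: [-179.9, 0.0, -91.2]
force: [0.7, 0.5, -1.5]
opening: 0.0118
gripper_force: 30.0
clock: 15.95
tool_pos: [0.5301, -0.344, 0.3244]
orientation: [180.0, -0.0, -91.4]
force: [0.8, 0.2, -1.1]
opening: 0.0119
gripper_force: 30.0
clock: 16.37
tool_pos: [0.5304, -0.3417, 0.2641]
orientation: [179.9, 0.0, -91.3]
force: [1.0, -0.0, -0.1]
opening: 0.012
gripper_force: 30.0
[ 0.5304 -0.3417  0.2641] [ 1.0274 -0.0121 -0.1459] [-0.1257  0.0233 -0.0208]
[([298.0, 162.3], 0.95), ([281.4, 229.0], 0.84), ([232.1, 296.4], 0.73), ([413.9, 227.7], 0.48)]
[([193.2, 304.7], 0.91), ([345.3, 268.1], 0.74), ([343.4, 204.6], 0.62), ([261.2, 246.4], 0.55)]
[230.6231 295.6862] [344.6412 207.2124]
[230.3922 293.8996] [344.9969 206.962 ]
[230.1589 292.0946] [345.3566 206.7088]
```

```bash
python3 -m creep '[[[0,0,0.08,0,0],[0,0,0.08,0,0],[0,0,0.05,0,0],[0,0,0,0,0],[0,0,0,0,0]]]';for i in 1 2; do :; done; python3 -m creep '[[[0,0,0.015,0,0],[0,0,0.015,0,0],[0,0,0.01,0,0],[0,0,0,0,0],[0,0,0,0,0]]]'; python3 -m creep '[[[0,0,0.01,0,0],[0,0,0,0,0],[0,0,0,0,0]]]'; python3 -m creep '[[[0,0,0.01,0,0],[0,0,0,0,0],[0,0,0,0,0]]]'
```

```text
clock: 16.98
tool_pos: [0.5309, -0.3425, 0.2229]
orientation: [180.0, -0.0, -91.3]
force: [-0.4, 0.8, -2.0]
opening: 0.0117
gripper_force: 30.0
clock: 17.4
tool_pos: [0.5308, -0.3424, 0.2148]
orientation: [-180.0, -0.0, -91.3]
force: [-0.7, 0.4, -2.2]
opening: 0.0119
gripper_force: 30.0
clock: 17.65
tool_pos: [0.5308, -0.3424, 0.2126]
orientation: [180.0, 0.0, -91.3]
force: [-0.6, 0.5, -2.6]
opening: 0.0117
gripper_force: 30.0
clock: 17.9
tool_pos: [0.5307, -0.3424, 0.2105]
orientation: [180.0, 0.0, -91.3]
force: [-0.3, -1.3, -3.2]
opening: 0.0113
gripper_force: 30.0
```

```bash
python3 -m creep '[[[0,0,0.01,0,0],[0,0,0.01,0,0],[0,0,0,0,0],[0,0,0,0,0]]]'; python3 -m creep '[[[0,0,0.01,0,0],[0,0,0,0,0],[0,0,0,0,0]]]'; python3 -m creep '[[[0,0,0.01,0,0],[0,0,0,0,0],[0,0,0,0,0]]]'; python3 -m creep '[[[0,0,0.01,0,0],[0,0,0,0,0],[0,0,0,0,0]]]'
```

```text
clock: 18.23
tool_pos: [0.5307, -0.3424, 0.2064]
orientation: [180.0, 0.0, -91.3]
force: [1.0, 0.3, -1.0]
opening: 0.0115
gripper_force: 30.0
clock: 18.48
tool_pos: [0.5308, -0.3424, 0.2045]
orientation: [180.0, 0.0, -91.3]
force: [-0.5, -0.1, -2.5]
opening: 0.012
gripper_force: 30.0
clock: 18.73
tool_pos: [0.5308, -0.3424, 0.2026]
orientation: [180.0, 0.0, -91.3]
force: [0.5, -0.7, -1.4]
opening: 0.0116
gripper_force: 30.0
clock: 18.98
tool_pos: [0.5309, -0.3425, 0.2009]
orientation: [-180.0, -0.0, -91.3]
force: [0.2, -0.4, 1.3]
opening: 0.0117
gripper_force: 30.0
```

```bash
python3 -m creep '[[[0,0,0.008,0,0],[0,0,0,0,0],[0,0,0,0,0]]]'; python3 -m creep '[[[0,0,0.008,0,0],[0,0,0,0,0],[0,0,0,0,0]]]'; python3 -m creep '[[[0,0,0.008,0,0],[0,0,0,0,0],[0,0,0,0,0]]]'
```

```text
clock: 19.23
tool_pos: [0.531, -0.3426, 0.1993]
orientation: [-180.0, -0.0, -91.3]
force: [0.1, -2.2, 1.7]
opening: 0.0117
gripper_force: 30.0
clock: 19.48
tool_pos: [0.5312, -0.3426, 0.1982]
orientation: [-179.9, -0.0, -91.3]
force: [0.1, -1.2, 6.4]
opening: 0.012
gripper_force: 30.0
clock: 19.73
tool_pos: [0.5313, -0.343, 0.1973]
orientation: [-179.9, -0.1, -91.3]
force: [-1.3, -2.8, 9.9]
opening: 0.0117
gripper_force: 30.0
```

```bash
python3 -m creep '[[[0,0,-0.01,0,0],[0,0,0,0,0],[0,0,0,0,0.2],[0,0,0,0,0.3],[0,0,0,0,0.5],[0,0,0,0,0.5],[0,0,0,0,0.5],[0,0,0,0,0.5]]]'; python3 -m creep '[[[0,0,-0.05,0,0.5],[0,0,-0.1,0,0.5],[0,0,-0.2,0,0.5],[0,0,-0.2,0,0.5],[0,0,-0.2,0,0.5],[0,0,-0.2,0,0.5],[0,0,0,0,0.5],[0,0,0,0,0.5]]]'; python3 - <<'E'
from h import *
np.set_printoptions(precision=4,suppress=True)
o=telemetry.get_obs();print(o['tool_pos'],o['force'])
for n in('scene','top','wrist'):
    s=snapshot(n)
    for q in('lid','lid_tab'):
        print(n,q,[(np.round(r['uv'],1).tolist(),round(r['confidence'],2),onz(s,r['uv'],.004 if q=='lid' else .033,o).tolist()) for r in nets.landmark_of(s,q)[:4]])
E
```

```text
clock: 20.4
tool_pos: [0.5308, -0.3424, 0.1977]
orientation: [180.0, 0.0, -91.3]
force: [0.8, 0.2, 0.6]
opening: 0.0421
gripper_force: 0.0
clock: 21.07
tool_pos: [0.531, -0.3426, 0.3922]
orientation: [-179.6, -0.1, -91.3]
force: [-0.2, 0.9, -0.6]
opening: 0.0436
gripper_force: 0.0
[ 0.531  -0.3426  0.3922] [-0.1739  0.8844 -0.5674]
scene lid [([279.4, 227.5], 0.86, [0.39026108759315825, 0.02721297769000841, 0.0040000000000000036]), ([300.4, 159.4], 0.84, [0.18744104495495084, 0.2788454431543833, 0.0040000000000000036]), ([233.1, 307.1], 0.74, [0.5419737349079932, -0.2595325453560715, 0.0040000000000000036])]
scene lid_tab [([211.1, 310.4], 0.62, [0.5272440322889619, -0.3231210601839794, 0.03299999999999992]), ([307.0, 171.5], 0.6, [0.26970086179815167, 0.24097481439175927, 0.03299999999999992]), ([284.5, 237.0], 0.59, [0.4478134741880152, 0.0033216954742535387, 0.03299999999999992]), ([170.2, 257.0], 0.43, [0.2961244971244055, -0.32282661096706494, 0.03299999999999992])]
top lid [([263.7, 249.8], 0.83, [0.38541575996104854, 0.027468100902788048, 0.0040000000000000036]), ([342.4, 207.
[... 308 characters left out ...]
5335, -0.3205674929386322, 0.03299999999999992]), ([203.1, 290.7], 0.77, [0.24593267093555876, 0.23769308976030265, 0.03299999999999992]), ([362.9, 209.2], 0.72, [0.5238068895511238, -0.3225398926251041, 0.03299999999999992]), ([268.5, 231.9], 0.61, [0.44758303634240243, 0.009168716903619693, 0.03299999999999992])]
wrist lid [([281.8, 244.9], 0.77, [0.5368655276104821, -0.2620824927729336, 0.0040000000000000036]), ([443.6, 243.3], 0.6, [0.3231031324157576, -0.25987715608864803, 0.003999999999999948])]
wrist lid_tab [([281.1, 205.1], 0.95, [0.5359176677993548, -0.32481985640490146, 0.032999999999999974]), ([481.7, 200.9], 0.75, [0.3015651861604337, -0.3247356389088689, 0.032999999999999974])]
```

```bash
python3 -m creep '[[[0,0,-0.1,0,0.8],[0,0,-0.2,0,0.8],[0,0,-0.2,0,0.8],[0,0,-0.2,0,0.8],[0,0,-0.2,0,0.8],[-0.1,0.05,-0.1,0,0.8],[-0.2,0.045,0,0,0.8],[-0.2,0,0,0,0.8]]]'; python3 -m creep '[[[-0.2,0,0,0,0.8],[-0.2,0,0,0,0.8],[-0.2,0,0,0,0.8],[-0.2,0,0,0,0.8],[-0.2,0,0,0,0.8],[-0.15,0,0,0,0.8],[0,0,0,0,0.8],[0,0,0,0,0.8]]]'; python3 - <<'E'
from h import *
np.set_printoptions(precision=4,suppress=True)
o=telemetry.get_obs();print(o['tool_pos'],o['orientation'])
w=snapshot('wrist');a=snapshot('scene');R=[]
for s in(w,a):
    for q in('lever_grip',):
        r=nets.landmark_of(s,q);print([(np.round(k['uv'],1).tolist(),round(k['confidence'],2),onz(s,k['uv'],.3275,o)) for k in r[:3]])
E
```

```text
clock: 22.18
tool_pos: [0.5129, -0.2419, 0.5893]
orientation: [-179.9, -0.0, -91.5]
force: [1.4, 0.8, -0.4]
opening: 0.0701
gripper_force: 0.0
clock: 22.85
tool_pos: [0.5195, -0.0104, 0.5876]
orientation: [180.0, -0.0, -91.1]
force: [1.1, -0.1, -0.1]
opening: 0.0697
gripper_force: 0.0
[ 0.5195 -0.0104  0.5876] [179.9755  -0.0085 -91.1373]
[([284.5, 221.0], 0.84, array([ 0.5182, -0.0051,  0.3275]))]
[([301.4, 189.4], 0.69, array([ 0.5209, -0.0011,  0.3275]))]
```

```bash
python3 -m creep '[[[-0.01,0,0.1,0,0.8],[0,0,0.12,0,0.8],[0,0,0.12,0,0.8],[0,0,0.1,0,0.8],[0,0,0.065,0,0.8],[0,0,0,0,0.8],[0,0,0,0,0.6],[0,0,0,0,0.4]]]'; python3 -m creep '[[[0,0,0,0,0.3],[0,0,0,0,0.2],[0,0,0,0,0.1],[0,0,0,0,0],[0,0,0,0,0],[0,0,0,0,0],[0,0,0,0,0],[0,0,0,0,0]]]'
```

```text
clock: 23.72
tool_pos: [0.5198, -0.0107, 0.488]
orientation: [-179.9, -0.0, -91.4]
force: [0.7, 0.2, 0.3]
opening: 0.0614
gripper_force: 0.0
clock: 24.38
tool_pos: [0.5191, -0.0101, 0.487]
orientation: [180.0, 0.0, -91.3]
force: [-5.4, 1.5, 2.9]
opening: 0.0256
gripper_force: 30.0
```

```bash
python3 -m creep '[[[0.02,0,0.033,0,0],[0.021,0,0.034,0,0],[0.017,0,0.035,0,0],[0.017,0,0.036,0,0],[0.0135,0,0.037,0,0],[0.0135,0,0.037,0,0],[0,0,0,0,0],[0,0,0,0,0]]]'; python3 -m creep '[[[0.01,0,0.038,0,0],[0.0095,0,0.038,0,0],[0.006,0,0.039,0,0],[0.0055,0,0.039,0,0],[0,0,0,0,0],[0,0,0,0,0],[0,0,0,0,0]]]'
```

```text
clock: 25.05
tool_pos: [0.5185, -0.0309, 0.4445]
orientation: [179.9, -0.0, -91.4]
force: [-7.7, -1.1, 6.4]
opening: 0.0252
gripper_force: 30.0
clock: 25.63
tool_pos: [0.5183, -0.0372, 0.4139]
orientation: [179.9, -0.1, -91.3]
force: [-7.0, -2.8, 5.7]
opening: 0.0251
gripper_force: 30.0
```

```bash
python3 -m creep '[[[0.001,0.004,0.015,0,0],[0.001,0,0.015,0,0],[0.001,0,0.015,0,0],[0.001,0,0.015,0,0],[0,0,0,0,0],[0,0,0,0,0]]]'; python3 -m creep '[[[0,0,0.01,0,0],[0,0,0.01,0,0],[0,0,0.01,0,0],[0,0,0,0,0],[0,0,0,0,0]]]'
```

```text
clock: 26.13
tool_pos: [0.5179, -0.0381, 0.4023]
orientation: [180.0, -0.1, -91.3]
force: [-4.7, -4.6, 6.7]
opening: 0.0254
gripper_force: 30.0
clock: 26.55
tool_pos: [0.518, -0.0381, 0.3963]
orientation: [180.0, -0.1, -91.3]
force: [-4.4, -4.3, 6.1]
opening: 0.025
gripper_force: 30.0
```

```bash
python3 -m creep '[[[0,0,0.01,0,0],[0,0,0.01,0,0],[0,0,0.01,0,0],[0,0,0,0,0],[0,0,0,0,0]]]'
```

```text
clock: 26.97
tool_pos: [0.518, -0.0381, 0.3903]
orientation: [180.0, -0.1, -91.3]
force: [-4.7, -4.0, 5.4]
opening: 0.025
gripper_force: 30.0
```

```bash
python3 -m creep '[[[-0.001,0,0.01,0,0],[-0.001,0,0.01,0,0],[-0.001,0,0.01,0,0],[0,0,0,0,0],[0,0,0,0,0]]]'
```

```text
clock: 27.38
tool_pos: [0.518, -0.0376, 0.3843]
orientation: [180.0, -0.1, -91.3]
force: [-3.4, -4.7, 6.4]
opening: 0.0251
gripper_force: 30.0
```

```bash
python3 -m creep '[[[-0.001,0,0.01,0,0],[-0.001,0,0.01,0,0],[-0.001,0,0.01,0,0],[0,0,0,0,0],[0,0,0,0,0]]]'
```

```text
clock: 27.8
tool_pos: [0.518, -0.0371, 0.3789]
orientation: [-180.0, -0.1, -91.3]
force: [-5.5, -4.5, 11.6]
opening: 0.0251
gripper_force: 30.0
```

```bash
python3 -m creep '[[[0,0,0.007,0,0],[0,0,0,0,0],[0,0,0,0,0]]]'
```

```text
clock: 28.05
tool_pos: [0.5179, -0.037, 0.3779]
orientation: [-180.0, -0.1, -91.3]
force: [-7.9, -4.6, 14.0]
opening: 0.0251
gripper_force: 30.0
```

```bash
python3 -m creep '[[[0,0,0.004,0,0],[0,0,0,0,0],[0,0,0,0,0],[0,0,0,0,0],[0,0,0,0,0],[0,0,0,0,0],[0,0,0,0,0],[0,0,0,0,0]]]'; python3 -m creep '[[[0,0,0,0,0],[0,0,0,0,0],[0,0,0,0,0],[0,0,0,0,0],[0,0,0,0,0],[0,0,0,0,0],[0,0,0,0,0],[0,0,0,0,0]]]'; python3 -m creep '[[[0,0,0,0,0],[0,0,0,0,0],[0,0,0,0,0],[0,0,0,0,0],[0,0,0,0,0],[0,0,0,0,0],[0,0,0,0,0],[0,0,0,0,0]]]'
```

```text
clock: 28.72
tool_pos: [0.5179, -0.037, 0.3773]
orientation: [-180.0, -0.1, -91.3]
force: [-7.5, -3.4, 14.8]
opening: 0.0254
gripper_force: 30.0
clock: 29.38
tool_pos: [0.5179, -0.037, 0.3774]
orientation: [-180.0, -0.1, -91.3]
force: [-8.2, -4.1, 14.9]
opening: 0.0252
gripper_force: 30.0
clock: 30.05
tool_pos: [0.5179, -0.037, 0.3774]
orientation: [-180.0, -0.1, -91.3]
force: [-8.3, -3.4, 14.8]
opening: 0.0251
gripper_force: 30.0
```

```bash
python3 -m creep '[[[0,0,-0.011,0,0],[0.002,0,-0.02,0,0],[0.002,0,-0.02,0,0],[0.002,0,-0.02,0,0],[0,0,-0.02,0,0],[0,0,-0.02,0,0],[0,0,-0.02,0,0],[0,0,0,0,0]]]'; python3 -m creep '[[[-0.001,-0.004,-0.015,0,0],[-0.001,0,-0.015,0,0],[-0.001,0,-0.015,0,0],[-0.001,0,-0.015,0,0],[-0.003,0,-0.02,0,0],[-0.003,0,-0.02,0,0],[-0.003,0,-0.019,0,0],[-0.003,0,-0.019,0,0]]]';python3 -m creep '[[[-0.005,0,-0.019,0,0],[-0.005,0,-0.019,0,0],[-0.005,0,-0.019,0,0],[-0.005,0,-0.019,0,0],[-0.007,0,-0.0185,0,0],[-0.007,0,-0.0185,0,0],[-0.0065,0,-0.0185,0,0],[-0.0065,0,-0.0185,0,0]]]'
```

```text
clock: 30.72
tool_pos: [0.5179, -0.0375, 0.4025]
orientation: [-180.0, -0.0, -91.3]
force: [-3.7, -4.1, 4.3]
opening: 0.025
gripper_force: 30.0
clock: 31.38
tool_pos: [0.5184, -0.0337, 0.429]
orientation: [179.9, 0.1, -91.3]
force: [-4.3, 1.4, 1.8]
opening: 0.0252
gripper_force: 30.0
clock: 32.05
tool_pos: [0.5187, -0.0239, 0.4587]
orientation: [179.9, 0.1, -91.3]
force: [-4.9, 4.0, -1.4]
opening: 0.0254
gripper_force: 30.0
```

```bash
python3 -m creep '[[[-0.0085,0,-0.018,0,0],[-0.0085,0,-0.018,0,0],[-0.0085,0,-0.018,0,0],[-0.0085,0,-0.018,0,0],[-0.0105,0,-0.017,0,0],[-0.01,0,-0.017,0,0],[0,0,0,0,0],[0,0,0,0,0]]]';python3 -m creep '[[[-0.01,0,-0.016,0,0],[-0.01,0,-0.016,0,0],[0,0,0,0,0],[0,0,0,0,0]]]'
```

```text
clock: 32.72
tool_pos: [0.5191, -0.0126, 0.4798]
orientation: [179.9, 0.1, -91.3]
force: [-4.4, 3.8, 0.1]
opening: 0.0255
gripper_force: 30.0
clock: 33.05
tool_pos: [0.5195, -0.0095, 0.4841]
orientation: [179.8, 0.0, -91.4]
force: [3.3, -1.4, -17.7]
opening: 0.0257
gripper_force: 30.0
```

```bash
python3 -m creep '[[[0,0,0.005,0,0],[0,0,0,0,0],[0,0,0,0,0.4],[0,0,0,0,0.6],[0,0,0,0,0.8],[0,0,0,0,0.8],[0,0,0,0,0.8],[0,0,0,0,0.8]]]';python3 -m creep '[[[0,0,-0.05,0,0.8],[0,0,-0.1,0,0.8],[0,0,-0.1,0,0.8],[0,0,-0.1,0,0.8],[0,0,-0.1,0,0.8],[0,0,-0.05,0,0.8],[0,0,0,0,0.8],[0,0,0,0,0.8]]]';python3 - <<'E'
from h import *
np.set_printoptions(precision=4,suppress=True)
o=telemetry.get_obs();print(o['tool_pos'],o['force'])
w=snapshot('wrist');a=snapshot('scene');b=snapshot('top');R=[]
for n,s in(('w',w),('a',a),('b',b)):
    r=nets.landmark_of(s,'lever_grip');print(n,[(np.round(k['uv'],1).tolist(),round(k['confidence'],2),onz(s,k['uv'],.3275,o)) for k in r[:1]])
    r=nets.landmark_of(s,'lid');print([(np.round(k['uv'],1).tolist(),round(k['confidence'],2),onz(s,k['uv'],.004,o)) for k in r[:4]])
E
```

```text
clock: 33.72
tool_pos: [0.5195, -0.01, 0.4867]
orientation: [-179.9, 0.0, -91.3]
force: [-0.2, -0.1, 0.6]
opening: 0.06
gripper_force: 0.0
clock: 34.38
tool_pos: [0.5194, -0.0099, 0.586]
orientation: [-180.0, 0.0, -91.3]
force: [-0.2, -0.3, -0.8]
opening: 0.0702
gripper_force: 0.0
[ 0.5194 -0.0099  0.586 ] [-0.1599 -0.305  -0.8392]
w [([270.9, 12.8], 0.73, array([ 0.5246, -0.1589,  0.3275]))]
[([271.3, 10.0], 0.78, array([ 0.5324, -0.2633,  0.004 ])), ([346.2, 187.2], 0.78, array([0.3989, 0.0377, 0.004 ])), ([400.7, 12.4], 0.69, array([ 0.3192, -0.2545,  0.004 ]))]
a [([299.4, 188.6], 0.92, array([ 0.5155, -0.0035,  0.3275]))]
[([280.8, 227.4], 0.92, array([0.3927, 0.0311, 0.004 ])), ([232.8, 305.7], 0.9, array([ 0.5376, -0.2576,  0.004 ])), ([299.1, 161.3], 0.6, array([0.1922, 0.269 , 0.004 ])), ([194.2, 255.5], 0.55, array([ 0.3166, -0.2535,  0.004 ]))]
b []
[([263.5, 246.0], 0.97, array([0.3989, 0.0281, 0.004 ])), ([344.3, 266.1], 0.74, array([ 0.3249, -0.2572,  0.004 ])), ([341.3, 205.8], 0.58, array([ 0.5391, -0.2504,  0.004 ])), ([193.4, 305.9], 0.58, array([0.191 , 0.2763, 0.004 ]))]
```

The lever is back home: its grip shows at scene pixel (299,189), against (300,190) at the start. The lid is lying at the mat's centre and the robot is clear, so I'm handing in.

```bash
python3 -c "
from plant import workorder
print(workorder.close_job())"
```

```text
the job is handed in; nothing more can be done
None
```

The job is handed in, with no verdict returned: the lid went flat onto the mat near its centre, I pressed the rosette at an estimated 18–20 N for about 2 s, and I eased the lever back up to its stop and let go.

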